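Hang a cup wheel on the keyed slanted peg

ROBOT

A 6-joint arm with a two-finger parallel gripper is mounted at the origin on the work surface. World frame = base frame: x ahead of the robot, y to its left, z up, the work surface at z = 0. Lengths are in mm, angles in degrees, forces in N, time in s.
With the tool pointing down it reaches from about 350 to 850 mm from the base axis. Payload 8.1 kg.
Tool frame: the origin (TCP) lies midway between the tips of the shut fingers; the grasp point (between the pads) lies 19 mm behind it; z points along the fingers, y is the direction in which the jaws open and shut (so a half turn about z gives the same grasp; the last joint's range is limited). The gripper opens to 85 mm and grips with 20 to 120 N. Pads are 22 mm wide; open, the fingers measure 114 mm over their backs; the gripper's body (76 mm by 85 mm) begins 54 mm behind the grasp point. The pads swing forward as they close: fully open they stand 13 mm farther back than shut.
Start: joints at [72.284, 7.471, 85.268, -0, 87.261, -4.893], TCP at [133.139, 585.046, 193.492] pointing down, gripper open.
Joint ranges: [-169.43, 169.43], [-51.17, 129.36], [1.28, 143.12], [-76.62, 256.62], [0, 156.53], [-152.29, 152.29]. Speed limits (degrees/s): [136.94, 136.94, 159.86, 180, 180, 180].

INTERFACE

Orientations are given as [roll, pitch, yaw] about the fixed x, y, z axes, in that order (R = Rz(yaw) Ry(pitch) Rx(roll)).
In Python, from bench import telemetry, snapshot, camera_params, job gives the robot as it stands. The module is installed in compiled form; this text tells all that it offers.
- The arm moves only by the shell command python3 -m jog 'ROWS' [FORCE]. ROWS is JSON, a list that holds one entry, the list of rows, each a list of 7 numbers: the shift along the tool's x, y, z in units of 50 mm (1.0 is 50 mm), then the turn, a rotation vector about the tool's x, y, z in units of 2 pi rad (1.0 is 2 pi rad), then the opening, from 0 (shut) to 1 (fully open). In form: [[[dx, dy, dz, rx, ry, rz, claw], ...]]. A call has 1 to 12 rows; each row shifts and turns the commanded pose from where the row before left it, along the tool's axes as they then stand; what a row does not reach is not made up. A row lasts 1/8 s, in which the tool goes at most 62.5 mm and 10.7 degrees, less where a joint would pass 70% of its speed; a pose out of reach is approached as far as the arm can. A call with a number of a shift or a turn outside -1 to 1 is refused whole. A call with a gripper value outside its range is refused whole. The fingers move at their own pace and stop on an object; FORCE is the grip in N (left out, the last holds). Time passes only in rows, so rows that do not move let the fingers close. It gives the time, the measured TCP pose, the force and the opening at its end, in the units of the state.
- telemetry.sense(): the state, without advancing time (a new reading comes with each control period).
- snapshot(name): name is "side" or "top"; returns (picture, depth): 400x640x3 uint8, red, green, blue; 400x640 float32, mm along the optical axis (not along the pixel's ray), 0 where there is no reading.
- camera_params(name): a dict with "K" (3x3 intrinsics, pixels), "extrinsics" (4x4, takes a point from camera to world coordinates). Camera axes: x right, y down, z forward; pixel columns grow to the right and rows downward; lengths in mm; the calibration is good to about 2 mm. A picture is of the moment at which its call begins. camera_params takes no time and is no camera call.
- job.hand_in(): hands the job in, once; it reports no verdict.
The state is a dict: "time": time; "joint_pos": joint angles; "qd": joint speeds; "joint_efforts": joint torques, N m; "tool_pos": TCP position; "tcp_rot": TCP orientation; "ft_force": force on the tool from outside, world axes, zero at the start; "wrist_torque": the same for the moment, N m; "finger_gap": finger opening in mm.
Only numpy, scipy, OpenCV 4.12 (cv2) and the standard library are available. Lean on these libraries where they do the work, as an engineer would, in place of code of your own. Each camera call takes 0.05 s, during which the arm holds its last target. There are 200 camera calls.

TASK

Pick up the stone-grinding cup wheel by its hub and slide it, hub facing out, down along the slanted steel peg of the plywood rack. Press it only lightly against the spring seat and turn it until the cross slot under its hub drops over the peg's cross pin, so that the wheel sits fully home on the seat, then let go. Do not force it (20 N at most), and leave the stone, hammer and jar where they are.

Things in the scene. Friction and masses are not known exactly. Their poses are not given: they have to be found in the camera images.
- wheel: Cup wheel, one rigid part, 0.25-0.45 kg, lying rim down, hub up. Origin: centre of its underside (rim and hub end lie in this plane); z along its axis, out through the hub. Grey cup 84 mm across, 20 mm tall, hollow underneath (inner radius 33). Hub: plain steel tube, 40 mm across, from 20 to 58 mm above the origin. Bore 20 mm, right through.
- hub_grip (a point): On the wheel's axis, 42 mm above its origin, axes as the wheel's: the height at which to grip the hub, fingers pointing along the axis; fingertips then stay off the cup.
- hub_slot (a point): Centre of the hub's underside (the wheel's origin), axes as the wheel's. Here a cross-shaped slot, 7.5 mm wide and 9 mm deep, is cut in the boss (60 mm across, inside the cup) around the bore, arms along x and y, open at the boss's edge; it looks the same every 90 degrees.
- rack: Plywood rack, fixed on the bench: foot 170 x 150 mm, slanted panel 130 x 150 mm with its middle 60 mm up, carrying peg, seat and pin. Origin on the bench under the panel's middle, z up, the peg leans to its -x side. The wheel must never press on rack, peg, seat or pin with more than 20 N.
- peg: Slanted steel peg. Origin on its axis in the seat's face; z along the peg to its free tip (35 degrees from vertical, leaning to the rack's -x), y level. Diameter 17.5 mm; the last 8 mm taper to 8 mm. Seat: ring 60 mm across; seat and pin are sprung along the peg: yield from 4 N, then 4 N per mm, 10 mm at most, damped. The panel is 20 mm below. Home: wheel origin at z = 0.
- peg_tip (a point): Free tip of the peg, on its axis, 62 mm from the seat's face; axes as the peg's.
- pin_middle (a point): Middle of the cross pin on the peg's axis, 4.5 mm above the seat's face; axes as the peg's, not the pin's. The pin, a square key 5 x 5 mm, 56 mm long, passes square across the peg. Its angle about the peg is different each time and not measured; light rubbing does not turn it. A wheel riding on it has its origin 7 mm above the seat's face; with the slot over it, 0.
- stone: Bystander: pale stone offcut, 70 x 100 x 45 mm, origin under its middle.
- hammer: Bystander: hammer lying on the bench, about 0.26 m long, origin under its middle.
- jar: Bystander: closed jar, 60 mm diameter, 80 mm tall, origin under its middle.
Things that resemble listed ones, but are neither listed nor needed, are in the scene too. There is more than one size of the rack; the job needs the middle-sized.

How it is judged (in metres and radians):
On the way, in this order (a step that is already met when the one before it is completed fails the run):
1. the wheel is lifted off the bench (height (world z) of wheel above 0.04 m), for 0.2 s.
2. the wheel is threaded on the peg, at least 15 mm deep, hub facing out (z of wheel in the frame of peg between -0.012 and 0.045 m and x of wheel in the frame of peg between -0.004 and 0.004 m and y of wheel in the frame of peg between -0.004 and 0.004 m and angle between wheel's own z axis and vertical below 0.9 rad), for 0.05 s.
At the end, for the whole second after the job is handed in: The wheel hangs on the peg, hub out, slot over the pin: its origin within 3 mm of the seat's face along the peg and within 4 mm of the axis, its axis within 0.12 rad of the peg's, at rest and let go (z of wheel in the frame of peg between -0.003 and 0.003 m and x of wheel in the frame of peg between -0.004 and 0.004 m and y of wheel in the frame of peg between -0.004 and 0.004 m and angle between the z axis of wheel and the z axis of peg, either way round below 0.12 rad and angle between wheel's own z axis and vertical below 0.9 rad and linear speed of wheel below 0.02 m/s); the robot touches nothing.
It fails at once if the wheel is forced or dropped against the rack (more than 20 N) (contact force between wheel and rack above 20 N).
It fails at once if the stone is moved more than 30 mm (distance of stone from where it was at the start of the episode above 0.03 m).
It fails at once if the hammer is moved more than 30 mm (distance of hammer from where it was at the start of the episode above 0.03 m).
It fails at once if the jar is moved more than 30 mm (distance of jar from where it was at the start of the episode above 0.03 m).
It also fails if it takes over 72 s, if anything falls off the work surface, if the arm or the gripper's body presses on something with over 40 N, if the wrist force passes 120 N, or if a joint passes its speed limit or range.

## Working session

There is one attempt and no reset: what is moved stays moved. The work goes in short steps, Python scripts to look and compute and a shell command to move; the robot and the scene stay as the last step left them, time stands still between calls to the robot, and variables do not carry over. Pictures are saved under pics/ and viewed, about 8 in all and at most 12, crops included, and the job is handed in when it is done.

```bash
mkdir -p pics; ls; cat > h.py <<'E'
import numpy as np, cv2, json
from bench import telemetry, snapshot, camera_params
from scipy.spatial.transform import Rotation as R
def shot(n,tag):
    im,d=snapshot(n); cv2.imwrite(f'pics/{tag}.png',im[:,:,::-1]); np.savez(f'pics/{tag}.npz',im=im,d=d); return im,d
def cloud(n,d):
    p=camera_params(n);K=np.array(p['K']);T=np.array(p['extrinsics'])
    v,u=np.mgrid[:d.shape[0],:d.shape[1]]
    P=np.stack([(u-K[0,2])/K[0,0]*d,(v-K[1,2])/K[1,1]*d,d],-1)
    return P@T[:3,:3].T+T[:3,3]
E
python3 - <<'E'
from h import *
for n in('top','side'):
    im,d=shot(n,n+'0'); p=camera_params(n); print(n,np.round(p['K'],1).tolist(),np.round(p['extrinsics'],3).tolist(),(d==0).mean())
print(telemetry.sense())
E
```

```text
pics
top [[440.1, 0.0, 320.1], [0.0, 440.1, 198.9], [0.0, 0.0, 1.0]] [[0.045, -0.974, 0.222, 288.775], [-0.999, -0.044, 0.008, 12.446], [0.002, -0.222, -0.975, 1230.55], [0.0, 0.0, 0.0, 1.0]] 0.00391015625
side [[442.8, 0.0, 322.2], [0.0, 442.8, 197.7], [0.0, 0.0, 1.0]] [[-0.987, -0.108, 0.116, 407.336], [-0.158, 0.62, -0.768, 804.202], [0.011, -0.777, -0.63, 743.705], [0.0, 0.0, 0.0, 1.0]] 0.0040390625
{'time': 0.1, 'joint_pos': array([ 7.22829486e+01,  7.51141367e+00,  8.53236019e+01, -5.72629096e-04,
        8.72619354e+01, -4.89210522e+00]), 'qd': array([ 0.00571533, -0.13791672, -0.06625269,  0.02333835, -0.00925224,
       -0.00080673]), 'joint_efforts': array([ 1.09641078e-03, -5.70946741e+01, -5.01942873e+01, -2.13536910e-04,
        7.97448243e-03, -2.66791193e-05]), 'tool_pos': array([132.98368514, 584.49785153, 192.53740609]), 'tcp_rot': array([-1.79903354e+02, -7.69808828e-03,  1.67175075e+02]), 'ft_force': array([ 0.14876318, -0.51747302, -0.37847879]), 'wrist_torque': array([ 0.05761428, -0.0074796 , -0.01519789]), 'finger_gap': 85.09900620073442}
```

View pics/top0.png

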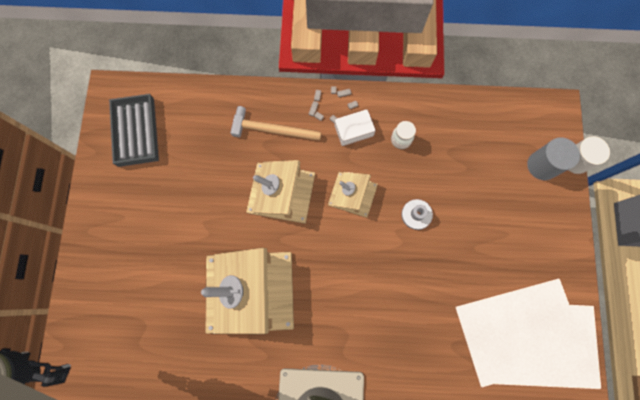

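View pics/side0.png

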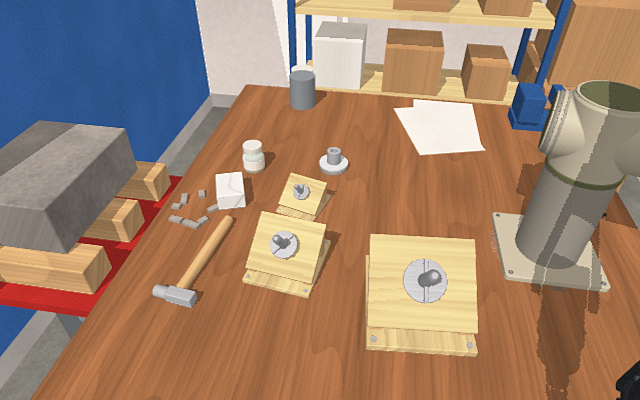

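Candidates in the top view are racks at (278,190), (352,192) and (245,290), and a wheel at (417,214). The grey cylinder at (560,158) is a pot-like object. By relative size the middle rack is the one at (278,190). Next I'll measure sizes and poses from depth.

```bash
cat > m.py <<'E'
from h import *
C={}
for n in('top','side'):
    z=np.load(f'pics/{n}0.npz'); C[n]=(z['im'],cloud(n,z['d']))
# wheel: cup top z~20, hub top z~58
for n in C:
    im,P=C[n]
    u,v=(417,214) if n=='top' else (334,160)
    c=P[v-25:v+25,u-25:u+25].reshape(-1,3)
    for lo,hi in((16,24),(54,62)):
        q=c[(c[:,2]>lo)&(c[:,2]<hi)]
        if len(q)<5: print(n,lo,len(q)); continue
        (cx,cy),r=cv2.minEnclosingCircle(q[:,:2].astype(np.float32)); print(n,'wheel',lo,len(q),q.mean(0).round(1),np.round([cx,cy,r],1))
# racks panel plane
for n,(u,v,w) in {'top':(278,190,36),'side':(287,252,42)}.items():
    im,P=C[n]; c=P[v-w:v+w,u-w:u+w].reshape(-1,3); col=im[v-w:v+w,u-w:u+w].reshape(-1,3).astype(int)
    # points near slope: RANSAC
    s=c[(c[:,2]>20)]; rng=np.random.default_rng(0); best=0
    for _ in range(2000):
        a=s[rng.choice(len(s),3,False)]; nn=np.cross(a[1]-a[0],a[2]-a[0]); L=np.linalg.norm(nn)
        if L<1e-6: continue
        nn/=L; nn*=np.sign(nn[2]) or 1
        if not .7<nn[2]<.92: continue
        k=abs((s-a[0])@nn)<1.5
        if k.sum()>best: best=k.sum();K=k
    q=s[K];m=q.mean(0);nn=np.linalg.svd(q-m,full_matrices=False)[2][2];nn*=np.sign(nn[2])
    ax=nn; yy=np.cross([0,0,1],ax);yy/=np.linalg.norm(yy);xx=np.cross(yy,ax)
    pr=np.c_[(q-m)@yy,(q-m)@xx]
    box=cv2.minAreaRect(pr.astype(np.float32)); ctr=m+yy*box[0][0]+xx*box[0][1]
    print(n,'panel n',nn.round(3),'tilt',np.degrees(np.arccos(nn[2])).round(1),'az',np.degrees(np.arctan2(nn[1],nn[0])).round(1),'rect',np.round(box[1],1),round(box[2],1),'ctr',ctr.round(1),len(q))
    h=(c-ctr)@nn; pc=c-ctr-h[:,None]*nn; rr=np.linalg.norm(pc,axis=1)
    for lo,hi in((-3,3),(10,17),(17,23),(23,28),(28,50),(50,70),(70,90)):
        k=(h>lo)&(h<hi)&(rr<60)
        if k.sum(): print('  h',lo,hi,k.sum(),'yy,xx',np.round([(pc[k]@yy).mean(),(pc[k]@xx).mean(),(pc[k]@yy).min(),(pc[k]@yy).max(),(pc[k]@xx).min(),(pc[k]@xx).max()],1))
E
python3 m.py
python3 - <<'E'
import cv2,numpy as np
a=cv2.imread('pics/top0.png');b=cv2.imread('pics/side0.png')
r=lambda i:cv2.resize(i,(400,400),interpolation=cv2.INTER_CUBIC)
o=np.hstack([r(b[195:295,237:337]),r(a[140:240,235:335])]);
cv2.imwrite('pics/c1.png',o)
E
```

```text
top wheel 16 429 [ 533.8 -248.6   19.2] [ 535.7 -251.5   42.4]
top wheel 54 106 [ 535.1 -251.4   57.1] [ 535.  -251.5   19.6]
side wheel 16 262 [ 533.8 -236.5   20.4] [ 539.3 -246.4   45.8]
side wheel 54 92 [ 537.5 -235.3   58.2] [ 551.1 -173.9   98.8]
top panel n [0.072 0.561 0.825] tilt 34.4 az 82.7 rect [150.  130.6] 0.0 ctr [584.3 147.6  64.2] 939
  h -3 3 712 yy,xx [  3.6  -8.6 -58.5  59.7 -59.5  59.7]
  h 10 17 11 yy,xx [  0.3  -7.1 -26.   16.4 -25.5  30.5]
  h 17 23 198 yy,xx [  1.5  -3.6 -28.3  29.1 -31.4  31.9]
  h 23 28 27 yy,xx [  2.3  -6.2 -21.2  24.1 -26.9  23.4]
  h 28 50 44 yy,xx [  2.1  -6.2  -7.3  17.7 -23.    2.6]
  h 50 70 38 yy,xx [ 1.5 -3.5 -8.4  9.  -8.8  4.2]
  h 70 90 33 yy,xx [ 0.6 -1.7 -6.5  7.6 -7.6  5.3]
side panel n [0.078 0.565 0.821] tilt 34.8 az 82.1 rect [129.7 150. ] 89.7 ctr [584.7 151.   65.3] 2213
  h -3 3 1652 yy,xx [  2.9   1.9 -59.5  59.3 -59.7  59.7]
  h 10 17 22 yy,xx [  5.3   2.2 -27.3  28.  -27.7  26.3]
  h 17 23 398 yy,xx [  3.    1.7 -29.9  28.9 -29.   29.4]
  h 23 28 51 yy,xx [  2.4   0.4 -17.   27.4 -22.4  28.9]
  h 28 50 43 yy,xx [  2.9   3.2 -14.6  15.7 -22.5  22.8]
  h 50 70 24 yy,xx [ 6.2  2.4 -0.   8.3 -5.2  9.2]
  h 70 90 62 yy,xx [ 1.8  1.4 -7.2  8.4 -7.5  8.9]
```

View pics/c1.png

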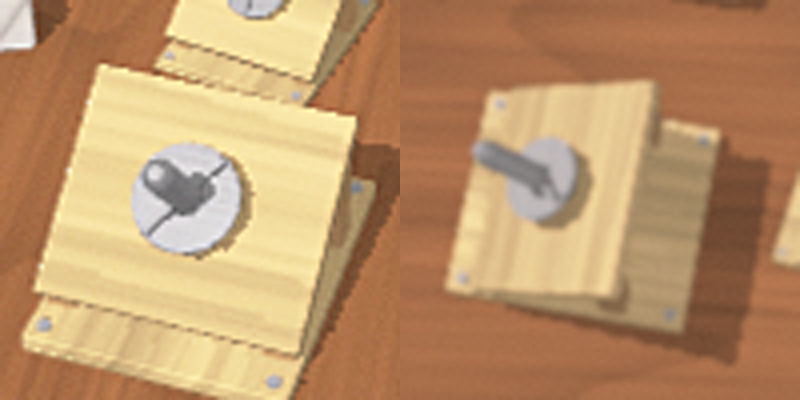

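Panel (150 x 130, 35° tilt) confirms the middle-sized rack. In the crop the seat ring and cross pin are visible; the pin runs from about (274.5,253) to (294,236) in the side view. Next I'll combine both views and compute the moves.

```bash
python3 - <<'E'
from h import *
z=np.load('pics/side0.npz');P=cloud('side',z['d']).reshape(-1,3)
q=P[(abs(P[:,2]-58)<2.5)&(np.hypot(P[:,0]-536,P[:,1]+248)<28)]
print('hub side',len(q),np.round(cv2.minEnclosingCircle(q[:,:2].astype(np.float32)),1) if 0 else cv2.minEnclosingCircle(q[:,:2].astype(np.float32)))
az=np.radians(82.4);t=np.radians(35);n=np.array([np.sin(t)*np.cos(az),np.sin(t)*np.sin(az),np.cos(t)])
c=np.array([584.5,149.3,64.8]);s=c+20*n
print('peg axis',n.round(4),'seat',s.round(1),'tip',(s+62*n).round(1))
yy=np.cross([0,0,1],n);yy/=np.linalg.norm(yy);xx=np.cross(yy,n)
p=camera_params('side');K=np.array(p['K']);T=np.array(p['extrinsics'])
e=[]
for u,v in((274.5,253),(294,236.25)):
    d=T[:3,:3]@np.array([(u-K[0,2])/K[0,0],(v-K[1,2])/K[1,1],1]);o=T[:3,3]
    X=o+d*(((s+5*n-o)@n)/(d@n)); e.append(X); print('pin end',((X-s)@xx).round(1),((X-s)@yy).round(1))
w=e[1]-e[0];print('pin angle about peg z from xx',np.degrees(np.arctan2(w@yy,w@xx)),'len',np.linalg.norm(w),w.round(1))
s=telemetry.sense();Rt=R.from_euler('xyz',s['tcp_rot'],degrees=True).as_matrix()
print('move',Rt.T@(np.array([535.5,-250.3,270])-s['tool_pos'])/50)
E
```

```text
hub side 70 ((535.4690551757812, -248.79051208496094), 22.328428268432617)
peg axis [0.0759 0.5685 0.8192] seat [586.  160.7  81.2] tip [590.7 195.9 132. ]
pin end 24.5 -11.9
pin end -18.7 19.4
pin angle about peg z from xx 144.06582199868689 len 53.37224266188771 [-35.7 -30.9  24.8]
move [-11.55533206 -14.49508377  -1.52635632]
```

```bash
python3 -m jog '[[[0,0,-0.8,0,0,0,1],[0,0,-0.75,0,0,0,1],[-0.58,-0.725,0,0,0,0,1],[-0.58,-0.725,0,0,0,0,1],[-0.58,-0.725,0,0,0,0,1],[-0.58,-0.725,0,0,0,0,1],[-0.58,-0.725,0,0,0,0,1],[-0.58,-0.725,0,0,0,0,1],[-0.58,-0.725,0,0,0,0,1],[-0.58,-0.725,0,0,0,0,1],[-0.58,-0.725,0,0,0,0,1],[-0.58,-0.725,0,0,0,0,1]]]' 40
```

```text
time: 1.6
tool_pos: [335.7, 165.8, 270.7]
tcp_rot: [-180.0, 0.0, 167.2]
ft_force: [1.0, 0.6, -0.3]
finger_gap: 85.3
```

```bash
python3 -m jog '[[[-0.58,-0.725,0,0,0,0,1],[-0.58,-0.725,0,0,0,0,1],[-0.58,-0.725,0,0,0,0,1],[-0.58,-0.725,0,0,0,0,1],[-0.58,-0.725,0,0,0,0,1],[-0.58,-0.725,0,0,0,0,1],[-0.58,-0.725,0,0,0,0,1],[-0.58,-0.725,0,0,0,0,1],[-0.58,-0.725,0,0,0,0,1],[-0.58,-0.725,0,0,0,0,1],[0,0,0,0,0,0,1],[0,0,0,0,0,0,1]]]' && python3 - <<'E'
from h import *
s=telemetry.sense();Rt=R.from_euler('xyz',s['tcp_rot'],degrees=True).as_matrix()
print('move',Rt.T@(np.array([535.3,-250.3,23])-s['tool_pos'])/50, s['joint_pos'].round(1))
E
```

```text
time: 3.1
tool_pos: [537.4, -250.3, 270.3]
tcp_rot: [180.0, -0.1, 167.2]
ft_force: [-0.3, 0.3, -0.4]
finger_gap: 85.3
move [ 0.03524514 -0.01322016  4.94617954] [ -29.9    5.4   79.6    0.    95.1 -107.1]
```

```bash
python3 -m jog '[[[0.03,-0.01,1,0,0,0,1],[0,0,1,0,0,0,1],[0,0,1,0,0,0,1],[0,0,0.8,0,0,0,1],[0,0,0.6,0,0,0,1],[0,0,0.3,0,0,0,1],[0,0,0.24,0,0,0,1],[0,0,0,0,0,0,0.5],[0,0,0,0,0,0,0.4],[0,0,0,0,0,0,0.2],[0,0,0,0,0,0,0.2],[0,0,0,0,0,0,0.2]]]' 20; python3 -m jog '[[[0,0,0,0,0,0,0.2],[0,0,0,0,0,0,0.2],[0,0,0,0,0,0,0.2],[0,0,0,0,0,0,0.2]]]' 20
```

```text
time: 4.6
tool_pos: [536.3, -250.9, 24.2]
tcp_rot: [-180.0, 0.0, 167.2]
ft_force: [0.2, -0.6, 0.4]
finger_gap: 16.9
time: 5.1
tool_pos: [536.2, -250.8, 24.0]
tcp_rot: [-180.0, -0.0, 167.2]
ft_force: [0.0, 0.1, 0.1]
finger_gap: 17.0
```

```bash
python3 - <<'E'
from h import *
a,_=shot('top','t1');b,_=shot('side','s1')
r=lambda i:cv2.resize(i,(400,400),interpolation=cv2.INTER_CUBIC)
cv2.imwrite('pics/c2.png',np.hstack([r(a[150:270,360:480]),r(b[90:210,270:390])])[:,:,::-1])
E
```

```text
(no output)
```

View pics/c2.png

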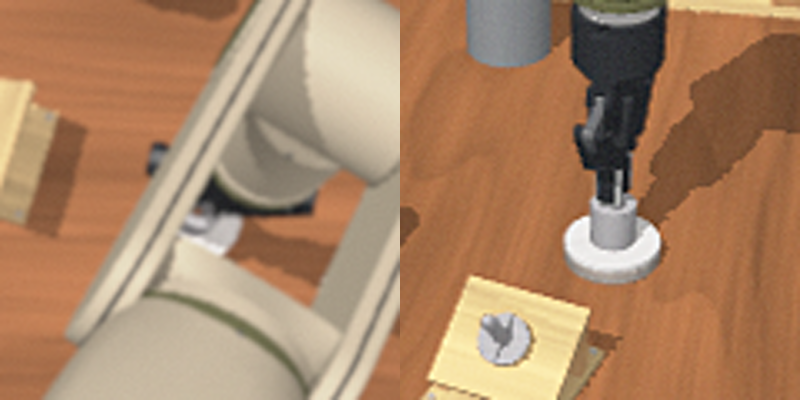

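```bash
python3 - <<'E'
from h import *
for n in('side','top'):
  for tag in (n+'0',n[0]+'1'):
    P=cloud(n,np.load(f'pics/{tag}.npz')['d']).reshape(-1,3)
    k=(np.hypot(P[:,0]-536,P[:,1]+240)<70)
    for lo,hi in((16,24),(35,50),(54,61),(65,80)):
        q=P[k&(P[:,2]>lo)&(P[:,2]<hi)]
        if len(q)>2:print(tag,lo,len(q),q.min(0).round(0),q.max(0).round(0),np.median(q,0).round(1))
E
```

```text
side0 16 262 [ 495. -285.   16.] [ 576. -203.   24.] [ 531.7 -233.3   20.4]
side0 35 64 [ 517. -262.   35.] [ 554. -226.   50.] [ 534.6 -234.2   43. ]
side0 54 85 [ 517. -270.   54.] [ 555. -227.   61.] [ 535.  -244.9   58.2]
s1 16 262 [ 495. -286.   16.] [ 575. -205.   24.] [ 531.2 -233.4   20.6]
s1 35 61 [ 517. -246.   35.] [ 555. -227.   50.] [ 534.3 -233.9   42.7]
s1 54 59 [ 517. -263.   55.] [ 555. -226.   61.] [ 531.8 -239.6   58.1]
s1 65 44 [ 522. -262.   66.] [ 547. -227.   79.] [ 531.1 -235.1   74.1]
top0 16 429 [ 494. -293.   16.] [ 577. -211.   24.] [ 531.8 -245.1   19.1]
top0 35 33 [ 517. -262.   35.] [ 545. -231.   50.] [ 533.3 -247.6   44.3]
top0 54 105 [ 517. -270.   54.] [ 554. -232.   61.] [ 534.5 -250.8   56.9]
t1 16 94 [ 503. -293.   16.] [ 539. -242.   24.] [ 517.  -275.6   19.4]
t1 35 14 [ 516. -262.   36.] [ 540. -239.   50.] [ 518.8 -248.3   46.4]
t1 54 30 [ 517. -267.   54.] [ 535. -240.   61.] [ 522.5 -253.2   56.8]
t1 65 6 [ 523. -263.   67.] [ 529. -241.   75.] [ 526.2 -260.    73.2]
```

```bash
python3 - <<'E'
from h import *
z=np.load('pics/s1.npz');P=cloud('side',z['d'])
i=z['im'][70:190,290:380]
cv2.imwrite('pics/c3.png',cv2.resize(i,None,fx=5,fy=5,interpolation=cv2.INTER_NEAREST)[:,:,::-1])
for v in range(90,176,4): print(v,[tuple(P[v,u].round(0).astype(int)) for u in (328,332,336,340)])
print(telemetry.sense()['joint_pos'].round(2))
E
```

```text
90 [(np.int64(550), np.int64(-211), np.int64(258)), (np.int64(540), np.int64(-207), np.int64(261)), (np.int64(531), np.int64(-213), np.int64(259)), (np.int64(521), np.int64(-213), np.int64(260))]
94 [(np.int64(552), np.int64(-223), np.int64(242)), (np.int64(541), np.int64(-221), np.int64(243)), (np.int64(531), np.int64(-220), np.int64(245)), (np.int64(521), np.int64(-224), np.int64(244))]
98 [(np.int64(551), np.int64(-220), np.int64(232)), (np.int64(543), np.int64(-238), np.int64(224)), (np.int64(530), np.int64(-215), np.int64(236)), (np.int64(521), np.int64(-221), np.int64(234))]
102 [(np.int64(551), np.int64(-217), np.int64(222)), (np.int64(540), np.int64(-215), np.int64(224)), (np.int64(530), np.int64(-217), np.int64(224)), (np.int64(520), np.int64(-220), np.int64(223))]
106 [(np.int64(550), np.int64(-215), np.int64(212)), (np.int64(539), np.int64(-212), np.int64(215)), (np.int64(529), np.int64(-211), np.int64(216)), (np.int64(519), np.int64(-216), np.int64(215))]
110 [(np.int64(550), np.int64(-218), np.int64(199)), (np.int64(539), np.int64(-213), np.int64(203)), (np.int64(529), n
[... 2534 characters left out ...]
.int64(-234), np.int64(29)), (np.int64(516), np.int64(-244), np.int64(23))]
166 [(np.int64(548), np.int64(-223), np.int64(20)), (np.int64(536), np.int64(-220), np.int64(24)), (np.int64(525), np.int64(-227), np.int64(20)), (np.int64(514), np.int64(-226), np.int64(22))]
170 [(np.int64(545), np.int64(-207), np.int64(18)), (np.int64(534), np.int64(-206), np.int64(20)), (np.int64(523), np.int64(-212), np.int64(17)), (np.int64(512), np.int64(-216), np.int64(16))]
174 [(np.int64(545), np.int64(-208), np.int64(3)), (np.int64(533), np.int64(-207), np.int64(5)), (np.int64(522), np.int64(-209), np.int64(5)), (np.int64(512), np.int64(-216), np.int64(2))]
[ -30.02   14.39   95.83    0.     69.78 -107.2 ]
```

View pics/c3.png

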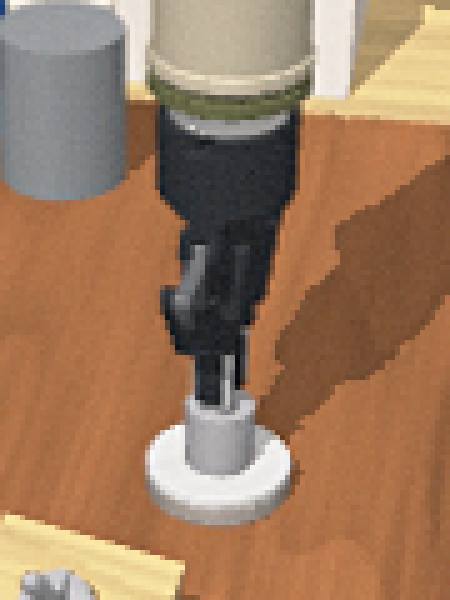

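The fingers stand where the hub is, yet read a 17 mm gap with zero force, and the wheel hasn't moved. That contradicts a grasp on a 40 mm hub. I'll open and close again gently to see whether contact is felt.

```bash
python3 -m jog '[[[0,0,0,0,0,0,0.7],[0,0,0,0,0,0,0.7],[0,0,0,0,0,0,0.7],[0,0,0,0,0,0,0.7]]]' 40; python3 -m jog '[[[0,0,0,0,0,0,0.55],[0,0,0,0,0,0,0.55],[0,0,0,0,0,0,0.45],[0,0,0,0,0,0,0.45],[0,0,0,0,0,0,0.4],[0,0,0,0,0,0,0.4],[0,0,0,0,0,0,0.4]]]' 40; python3 - <<'E'
from h import *
b,_=shot('side','s2'); i=b[70:190,290:380]
cv2.imwrite('pics/c4.png',cv2.resize(i,None,fx=5,fy=5,interpolation=cv2.INTER_CUBIC)[:,:,::-1])
print(telemetry.sense()['finger_gap'])
E
```

```text
time: 5.7
tool_pos: [536.2, -250.7, 24.0]
tcp_rot: [-180.0, -0.0, 167.2]
ft_force: [0.2, 0.2, 0.2]
finger_gap: 59.8
time: 6.58
tool_pos: [536.2, -250.8, 24.0]
tcp_rot: [-180.0, 0.0, 167.2]
ft_force: [-0.5, 0.9, 0.1]
finger_gap: 34.4
34.23272230152086
```

View pics/c4.png

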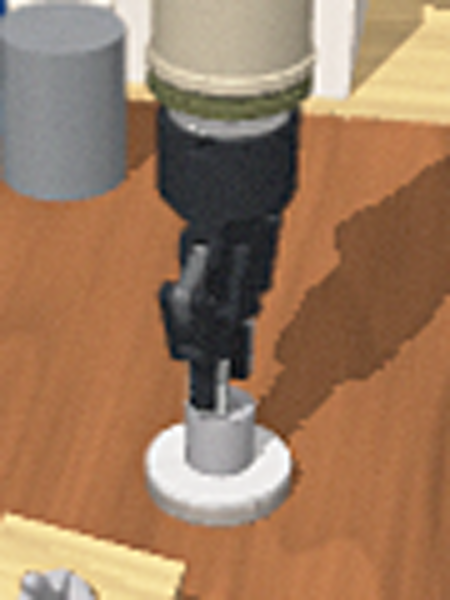

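The front finger ends at the hub's top rim, at about z = 62–66, although the TCP reads 24. I'll open fully and use the depth image to get the real height of the fingertips.

```bash
python3 -m jog '[[[0,0,0,0,0,0,1],[0,0,0,0,0,0,1],[0,0,0,0,0,0,1],[0,0,0,0,0,0,1]]]' 40; python3 - <<'E'
from h import *
b,d=shot('side','s3'); P=cloud('side',d); P0=cloud('side',np.load('pics/side0.npz')['d'])
ch=(np.linalg.norm(P-P0,axis=2)>12)
a,dt=shot('top','t3')
for v in range(130,176,2):
    us=[u for u in range(305,365) if ch[v,u]]
    if us: print(v,us[0],us[-1],[tuple(int(x) for x in P[v,u]) for u in us[::max(1,len(us)//3)]])
print(telemetry.sense()['finger_gap'])
E
```

```text
time: 7.12
tool_pos: [536.2, -250.7, 24.0]
tcp_rot: [180.0, -0.0, 167.2]
ft_force: [-0.1, -0.3, -0.5]
finger_gap: 85.3
130 321 343 [(562, -185, 157), (407, 804, 743), (525, -222, 139)]
132 321 343 [(561, -179, 155), (543, -176, 158), (529, -208, 141), (518, -288, 96)]
134 321 343 [(563, -186, 145), (543, -181, 149), (536, -291, 85), (407, 804, 743)]
136 321 343 [(562, -181, 141), (543, -178, 145), (533, -296, 76), (515, -292, 80)]
138 321 333 [(562, -182, 135), (553, -191, 130), (540, -178, 139), (534, -211, 121)]
140 321 332 [(562, -183, 128), (551, -181, 130), (540, -178, 134)]
142 322 332 [(558, -176, 126), (550, -177, 127), (542, -176, 128), (537, -194, 118)]
144 324 354 [(557, -207, 101), (548, -197, 109), (540, -201, 107), (407, 804, 743)]
146 311 332 [(617, -338, 7), (550, -198, 102), (542, -198, 103), (536, -208, 97)]
148 324 332 [(557, -208, 88), (547, -196, 97), (540, -200, 95)]
150 324 332 [(557, -208, 82), (547, -196, 90), (540, -204, 86)]
152 325 362 [(553, -201, 80), (544, -195, 85), (537, -203, 81), (459, -341, 1)]
154 355 355 [(407, 804, 743)]
166 342 342 [(407, 804, 743)]
85.22313093472036
```

The images consistently put the fingers about 41 mm higher than the reported TCP: open tips are at z ≈ 78 where 37 was expected, while xy agrees. Closing over the top of the hub without touching it fits this too. I'll lower in small steps with the fingers open, watching force.

```bash
python3 -m jog '[[[0,0,0.2,0,0,0,1],[0,0,0.2,0,0,0,1],[0,0,0.1,0,0,0,1]]]' ; python3 -m jog '[[[0,0,0.1,0,0,0,1],[0,0,0.1,0,0,0,1],[0,0,0,0,0,0,1]]]'; python3 - <<'E'
from h import *
b,d=shot('side','s4'); P=cloud('side',d); P0=cloud('side',np.load('pics/side0.npz')['d'])
ch=(np.linalg.norm(P-P0,axis=2)>12)
for v in range(150,180,1):
    us=[u for u in range(310,345) if ch[v,u]]
    if us: print(v,us[0],us[-1],[tuple(int(x) for x in P[v,u]) for u in us[1::max(1,len(us)//3)]])
i=b[70:190,290:380]
cv2.imwrite('pics/c5.png',cv2.resize(i,None,fx=5,fy=5,interpolation=cv2.INTER_CUBIC)[:,:,::-1])
E
```

```text
time: 7.6
tool_pos: [535.3, -250.3, -2.6]
tcp_rot: [180.0, -0.1, 167.2]
ft_force: [0.2, 0.2, -1.0]
finger_gap: 85.7
time: 7.98
tool_pos: [535.9, -250.6, -11.5]
tcp_rot: [180.0, -0.0, 167.2]
ft_force: [-0.5, 0.1, 0.0]
finger_gap: 85.5
150 321 332 [(559, -186, 95), (549, -189, 94), (538, -186, 98)]
151 321 332 [(559, -183, 94), (548, -183, 96), (538, -186, 95)]
152 321 332 [(559, -183, 91), (547, -177, 96), (538, -189, 90)]
153 321 332 [(558, -179, 90), (547, -178, 92), (537, -183, 90)]
154 324 343 [(550, -180, 88), (541, -175, 92), (537, -201, 76)]
155 324 334 [(552, -195, 74), (544, -195, 75), (537, -201, 72)]
156 324 332 [(553, -198, 69), (544, -196, 71), (536, -199, 70)]
157 324 332 [(552, -196, 67), (544, -193, 70), (536, -198, 68)]
158 324 332 [(552, -195, 64), (544, -193, 67), (536, -200, 63)]
159 324 332 [(552, -197, 60), (544, -194, 63), (536, -202, 59)]
160 324 331 [(552, -196, 58), (547, -198, 56), (541, -197, 58), (536, -196, 59)]
161 324 331 [(553, -199, 52), (547, -201, 51), (541, -194, 57), (536, -196, 56)]
162 324 331 [(552, -194, 52), (547, -200, 49), (541, -194, 53), (537, -205, 47)]
163 325 331 [(550, -204, 42), (544, -195, 49), (539, -201, 45)]
164 328 330 [(541, -199, 43), (539, -205, 39)]
166 340 340 []
172 320 322 [(407, 804, 743)]
174 336 336 []
177 314 314 []
```

View pics/c5.png

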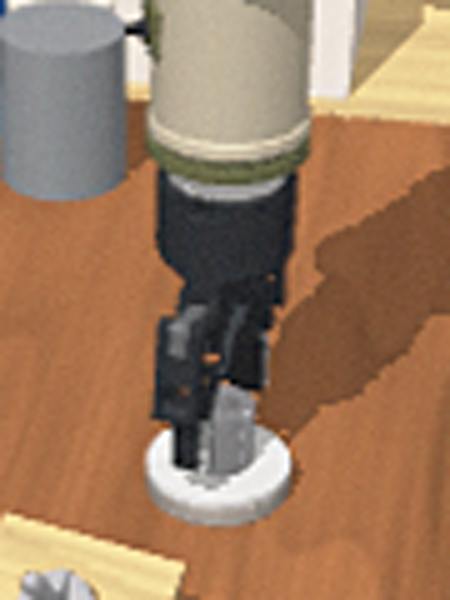

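Seven pictures viewed so far. The front finger now stands beside the hub, with its tip at z ≈ 43. I'll go 5 mm lower and close gently: once at this yaw, then at +90° to centre the wheel both ways.

```bash
python3 -m jog '[[[0,0,0.1,0,0,0,1],[0,0,0,0,0,0,0.6],[0,0,0,0,0,0,0.5],[0,0,0,0,0,0,0.4],[0,0,0,0,0,0,0.4],[0,0,0,0,0,0,0.4],[0,0,0,0,0,0,0.4]]]' 30; python3 -m jog '[[[0,0,0,0,0,0,1],[0,0,0,0,0,0,1],[0,0,0,0,0,0.025,1],[0,0,0,0,0,0.025,1],[0,0,0,0,0,0.025,1],[0,0,0,0,0,0.025,1],[0,0,0,0,0,0.025,1],[0,0,0,0,0,0.025,1],[0,0,0,0,0,0.025,1],[0,0,0,0,0,0.025,1],[0,0,0,0,0,0.025,1],[0,0,0,0,0,0.025,1]]]'; python3 -m jog '[[[0,0,0,0,0,0,0.6],[0,0,0,0,0,0,0.5],[0,0,0,0,0,0,0.3],[0,0,0,0,0,0,0.3],[0,0,0,0,0,0,0.3],[0,0,0,0,0,0,0.3]]]' 30
```

```text
time: 8.9
tool_pos: [536.5, -250.7, -15.7]
tcp_rot: [180.0, 0.0, 167.2]
ft_force: [-1.2, 2.4, 5.5]
finger_gap: 39.7
time: 10.4
tool_pos: [536.0, -250.8, -16.3]
tcp_rot: [-180.0, 0.0, 76.9]
ft_force: [-0.4, -0.3, -0.2]
finger_gap: 85.6
time: 11.15
tool_pos: [536.0, -250.7, -15.9]
tcp_rot: [-180.0, 0.0, 77.2]
ft_force: [-3.5, 0.3, 3.9]
finger_gap: 39.1
```

```bash
python3 -m jog '[[[0,0,-0.1,0,0,0,0.3],[0,0,-0.3,0,0,0,0.3],[0,0,-0.7,0,0,0,0.3],[0,0,-0.8,0,0,0,0.3],[0,0,-0.8,0,0,0,0.3],[0,0,-0.8,0,0,0,0.3],[0,0,-0.8,0,0,0,0.3],[0,0,-0.4,0,0,0,0.3],[0,0,0,0,0,0,0.3],[0,0,0,0,0,0,0.3]]]' 50; cat > plan.py <<'E'
from h import *
import sys
az=np.radians(82.4);t=np.radians(35);n=np.array([np.sin(t)*np.cos(az),np.sin(t)*np.sin(az),np.cos(t)])
S=np.array([586.,160.7,81.2])
def where(L=15.9):
    s=telemetry.sense();Rt=R.from_euler('xyz',s['tcp_rot'],degrees=True).as_matrix()
    W=s['tool_pos']-L*Rt[:,2]; return s,Rt,W
def go(h,L=15.9,off=(0,0,0)):
    s,Rt,W=where(L)
    r=np.cross(Rt[:,2],-n);a=np.arccos(np.clip(-Rt[:,2]@n,-1,1));rv=Rt.T@(r/max(np.linalg.norm(r),1e-9)*a)
    T=S+np.array(off)+h*n
    print('W',W.round(1),'q',s['joint_pos'].round(1),'gap',round(s['finger_gap'],1),'F',s['ft_force'].round(1))
    print('turn units',(rv/2/np.pi).round(4),'deg',np.degrees(a).round(1))
    dp=T+L*(-n)-s['tool_pos']; print('TCP shift world',dp.round(1),'tool now units',(Rt.T@dp/50).round(3)) 
    print('after turn units',((R.from_rotvec(rv).as_matrix().T@(Rt.T@dp))/50).round(3))
    y=np.cross([0,0,1],n);y/=np.linalg.norm(y);x=np.cross(y,n)
    print('W in peg x,y,z',((W-S)@x).round(1),((W-S)@y).round(1),((W-S)@n).round(1))
if __name__=='__main__': go(float(sys.argv[1]))
E
python3 plan.py 112
```

```text
time: 12.4
tool_pos: [535.3, -250.3, 216.8]
tcp_rot: [-179.8, -0.1, 77.2]
ft_force: [-1.0, 0.4, -3.8]
finger_gap: 38.9
W [ 535.4 -250.3  232.7] q [-30.    5.8  84.7   0.   89.7 -17.2] gap 38.9 F [-1.   0.4 -3.8]
turn units [-0.0093 -0.097  -0.    ] deg 35.1
TCP shift world [ 58.  465.6 -56.9] tool now units [ 9.336 -0.933  1.148]
after turn units [ 8.297 -0.834 -4.451]
W in peg x,y,z -426.1 -4.2 -113.4
```

```bash
python3 -m jog '[[[0.4,-0.04,0,0,0,0,0.3],[0.9,-0.09,0,0,0,0,0.3],[0.9,-0.09,0,0,0,0,0.3],[0.9,-0.09,0,0,0,0,0.3],[0.9,-0.09,0,0,0,0,0.3],[0.9,-0.09,0,0,0,0,0.3],[0.9,-0.09,0,0,0,0,0.3],[0.9,-0.09,0,0,0,0,0.3],[0.9,-0.09,0,0,0,0,0.3],[0.9,-0.09,0,0,0,0,0.3],[0.9,-0.09,0,0,0,0,0.3],[0.4,-0.04,0,0,0,0,0.3]]]' ; python3 -m jog '[[[0,0,0,-0.0016,-0.0162,0,0.3],[0,0,0,-0.0016,-0.0162,0,0.3],[0,0,0,-0.0016,-0.0162,0,0.3],[0,0,0,-0.0015,-0.0162,0,0.3],[0,0,0,-0.0015,-0.0162,0,0.3],[0,0,0,-0.0015,-0.0162,0,0.3],[0,0,0,0,0,0,0.3],[0,0,0,0,0,0,0.3],[0,0,0,0,0,0,0.3]]]'; python3 plan.py 112
```

```text
time: 13.9
tool_pos: [595.5, 241.1, 217.0]
tcp_rot: [-179.8, 0.0, 77.3]
ft_force: [-0.4, -0.5, -4.5]
finger_gap: 39.0
time: 15.02
tool_pos: [597.7, 237.3, 220.4]
tcp_rot: [176.1, 34.8, 75.8]
ft_force: [-0.5, -0.0, -2.4]
finger_gap: 39.0
W [598.8 246.4 233.4] q [ 32.9  37.8  52.  -28.2 111.9  40.2] gap 39.0 F [-0.5 -0.  -2.4]
turn units [ 0.0005 -0.      0.    ] deg 0.2
TCP shift world [ -4.4 -22.  -60.5] tool now units [ 0.322 -0.064  1.248]
after turn units [ 0.323 -0.06   1.248]
W in peg x,y,z -16.3 -1.4 174.4
```

```bash
python3 -m jog '[[[0.08,-0.015,0.3,0,0,0,0.3],[0.08,-0.015,0.3,0,0,0,0.3],[0.08,-0.015,0.3,0,0,0,0.3],[0.08,-0.015,0.35,0,0,0,0.3],[0,0,0,0,0,0,0.3],[0,0,0,0,0,0,0.3]]]' >/dev/null; python3 plan.py 112; cat > look.py <<'E'
from plan import *
def look(tag):
    s,Rt,W=where(); a=-Rt[:,2]
    y=np.cross([0,0,1],n);y/=np.linalg.norm(y);x=np.cross(y,n)
    for c in('side','top'):
        im,d=shot(c,tag+c); P=cloud(c,d).reshape(-1,3); D=P-W; h=D@a; r=np.linalg.norm(D-h[:,None]*a,axis=1)
        k=(r<48)&(h>8)&(h<32)&(r>26); q=P[k]
        # plane of cup's back face (h~20)
        m=abs(h[k]-np.median(h[k]))<3; q=q[m]; 
        if len(q)<10: print(c,len(q)); continue
        mu=q.mean(0);pl=np.linalg.svd(q-mu,full_matrices=False)[2][2];pl*=np.sign(pl@a)
        l=np.c_[(q-W)@x,(q-W)@y]
        # rim arc: per-angle farthest, circle fit r=42 by least squares
        from scipy.optimize import least_squares
        hull=cv2.convexHull(l.astype(np.float32))[:,0]; hull=hull[np.hypot(*hull.T)>37]
        f=least_squares(lambda p:np.hypot(hull[:,0]-p[0],hull[:,1]-p[1])-41.5,[0,0],loss='soft_l1').x
        print(c,len(q),'face h',np.median((q-W)@a).round(1),'normal err deg',np.degrees(np.arccos(np.clip(pl@a,-1,1))).round(1),'vs peg',np.degrees(np.arccos(np.clip(pl@n,-1,1))).round(1),'centre off x,y',f.round(1),len(hull))
    cv2.imwrite(f'pics/{tag}c.png',cv2.resize(np.load(f'pics/{tag}side.npz')['im'][130:310,190:390],None,fx=3,fy=3,interpolation=cv2.INTER_CUBIC)[:,:,::-1])
look(__import__('sys').argv[1])
E
python3 look.py k1
```

```text
W [594.1 224.7 171.8] q [ 31.8  36.8  59.8 -27.6 105.4  42.4] gap 39.1 F [ 0.5  0.5 -2.7]
turn units [0.0004 0.0004 0.    ] deg 0.2
TCP shift world [ 0.4 -0.3  1.1] tool now units [-0.015  0.009 -0.015]
after turn units [-0.015  0.009 -0.015]
W in peg x,y,z 0.8 0.4 111.2
side 535 face h 19.5 normal err deg 0.5 vs peg 0.7 centre off x,y [-0.3  0.4] 31
top 244 face h 17.8 normal err deg 0.1 vs peg 0.3 centre off x,y [-2.7  0.4] 22
```

View pics/k1c.png

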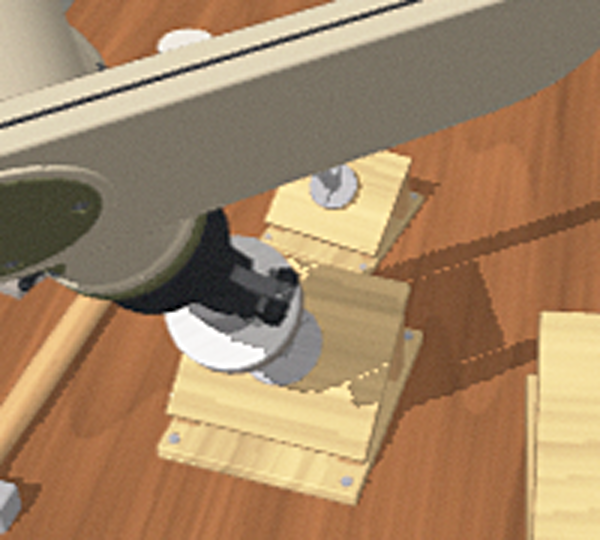

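The tilted wheel is seen where my model puts it (face at 19.5 and 17.8 mm against 20 expected, normal within 1°), so the ~40 mm tool-length offset lies along tool z. Relative to the peg, both views agree on a correction of under 1 mm. Now I'll thread it.

```bash
sed -i 's/S=np.array(\[586.,160.7,81.2\])/S=np.array([586.2,161.9,80.3])/' plan.py; python3 plan.py 66
```

```text
W [594.5 225.1 172.5] q [ 31.8  36.8  59.8 -27.6 105.4  42.4] gap 38.9 F [ 0.  -0.4 -2.8]
turn units [ 0.0006  0.0002 -0.    ] deg 0.2
TCP shift world [ -3.3 -25.6 -38.2] tool now units [ 0.015 -0.003  0.922]
after turn units [0.014 0.001 0.922]
W in peg x,y,z -0.7 0.2 112.1
```

```bash
python3 -m jog '[[[0.015,0,0.3,0,0,0,0.3],[0,0,0.3,0,0,0,0.3],[0,0,0.2,0,0,0,0.3],[0,0,0.12,0,0,0,0.3],[0,0,0,0,0,0,0.3]]]'; python3 -m jog '[[[0,0,0.08,0,0,0,0.3],[0,0,0.08,0,0,0,0.3],[0,0,0,0,0,0,0.3]]]';  python3 plan.py 50
```

```text
time: 16.5
tool_pos: [589.3, 189.4, 120.1]
tcp_rot: [176.2, 35.0, 76.0]
ft_force: [-0.2, -1.0, -3.7]
finger_gap: 39.1
time: 16.88
tool_pos: [588.8, 185.2, 113.7]
tcp_rot: [176.2, 35.0, 76.0]
ft_force: [-0.1, 0.2, -4.1]
finger_gap: 39.0
W [590.  194.2 126.7] q [ 29.9  35.6  66.4 -27.7  99.9  43.3] gap 39.0 F [-0.1  0.2 -4.1]
turn units [0.0004 0.0004 0.    ] deg 0.2
TCP shift world [ 0.  -3.9 -5.5] tool now units [0.001 0.01  0.133]
after turn units [0.001 0.01  0.133]
W in peg x,y,z 0.1 0.6 56.7
```

```bash
python3 -m jog '[[[0,0,0.06,0,0,0,0.3],[0,0,0.06,0,0,0,0.3],[0,0,0,0,0,0,0.3]]]'; python3 -m jog '[[[0,0,0.06,0,0,0,0.3],[0,0,0.06,0,0,0,0.3],[0,0,0,0,0,0,0.3]]]';python3 -m jog '[[[0,0,0.06,0,0,0,0.3],[0,0,0.06,0,0,0,0.3],[0,0,0,0,0,0,0.3]]]';   python3 plan.py 40
```

```text
time: 17.25
tool_pos: [588.3, 181.6, 108.7]
tcp_rot: [176.2, 35.0, 76.0]
ft_force: [-0.1, 0.7, -2.8]
finger_gap: 38.7
time: 17.62
tool_pos: [587.9, 178.2, 103.8]
tcp_rot: [176.2, 35.0, 76.0]
ft_force: [-0.2, -0.5, -3.9]
finger_gap: 39.0
time: 18.0
tool_pos: [587.4, 174.8, 98.9]
tcp_rot: [176.2, 35.0, 76.0]
ft_force: [-0.3, 0.1, -4.1]
finger_gap: 38.7
W [588.6 183.9 111.9] q [ 29.3  35.3  68.4 -27.8  98.1  43.5] gap 38.7 F [-0.3  0.1 -4.1]
turn units [0.0003 0.0005 0.    ] deg 0.2
TCP shift world [0.6 0.8 1.1] tool now units [ 0.003  0.01  -0.029]
after turn units [ 0.003  0.01  -0.029]
W in peg x,y,z -0.0 0.5 38.5
```

```bash
python3 -m jog '[[[0,0.005,0.06,0,0,0,0.3],[0,0.005,0.06,0,0,0,0.3],[0,0,0.06,0,0,0,0.3],[0,0,0,0,0,0,0.3]]]'; python3 -m jog '[[[0,0,0.06,0,0,0,0.3],[0,0,0.06,0,0,0,0.3],[0,0,0.06,0,0,0,0.3],[0,0,0,0,0,0,0.3]]]';python3 -m jog '[[[0,0,0.06,0,0,0,0.3],[0,0,0.06,0,0,0,0.3],[0,0,0,0,0,0,0.3]]]';   python3 plan.py 10
```

```text
time: 18.5
tool_pos: [587.2, 169.5, 91.5]
tcp_rot: [176.2, 35.0, 76.0]
ft_force: [-0.4, -0.5, -4.6]
finger_gap: 38.9
time: 19.0
tool_pos: [586.6, 164.4, 84.2]
tcp_rot: [176.2, 35.0, 76.0]
ft_force: [0.7, -0.8, -2.9]
finger_gap: 38.9
time: 19.38
tool_pos: [586.1, 161.0, 79.3]
tcp_rot: [176.2, 35.0, 76.0]
ft_force: [-0.0, 0.0, -4.5]
finger_gap: 39.1
W [587.3 170.1  92.3] q [ 28.4  35.2  70.8 -28.   95.7  43.8] gap 39.1 F [-0.   0.  -4.5]
turn units [ 0.0003  0.0004 -0.    ] deg 0.2
TCP shift world [-0.4 -2.4 -3.8] tool now units [ 0.003 -0.001  0.091]
after turn units [ 0.003 -0.001  0.091]
W in peg x,y,z -0.1 0.0 14.5
```

```bash
python3 -m jog '[[[0,0,0.04,0,0,0,0.3],[0,0,0.04,0,0,0,0.3],[0,0,0,0,0,0,0.3]]]'; python3 -m jog '[[[0,0,0.03,0,0,0,0.3],[0,0,0,0,0,0,0.3]]]';python3 -m jog '[[[0,0,0.02,0,0,0,0.3],[0,0,0,0,0,0,0.3]]]';   python3 plan.py 7
```

```text
time: 19.75
tool_pos: [585.9, 158.8, 76.2]
tcp_rot: [176.2, 35.0, 76.0]
ft_force: [-0.4, -0.6, -3.2]
finger_gap: 39.1
time: 20.0
tool_pos: [585.9, 158.0, 75.1]
tcp_rot: [176.2, 35.0, 76.0]
ft_force: [0.4, -0.6, -3.7]
finger_gap: 38.9
time: 20.25
tool_pos: [585.9, 157.5, 74.4]
tcp_rot: [176.2, 35.0, 75.9]
ft_force: [0.6, -0.6, -3.6]
finger_gap: 38.9
W [587.1 166.6  87.4] q [ 28.1  35.1  71.4 -28.1  95.1  43.9] gap 38.9 F [ 0.6 -0.6 -3.6]
turn units [ 0.0004  0.0004 -0.    ] deg 0.2
TCP shift world [-0.4 -0.7 -1.4] tool now units [ 0.003 -0.007  0.031]
after turn units [ 0.003 -0.007  0.031]
W in peg x,y,z -0.2 -0.3 8.5
```

```bash
cat > f.py <<'E'
from plan import *
s,Rt,W=where(); y=np.cross([0,0,1],n);y/=np.linalg.norm(y);x=np.cross(y,n)
F=s['ft_force']-np.array([0,0,-3.9]); print('   h',((W-S)@n).round(2),'axial',(F@n).round(1),'lat',(F@x).round(1),(F@y).round(1),'Mz',(s['wrist_torque']@n).round(2),'xy',((W-S)@x).round(1),((W-S)@y).round(1),'j6',s['joint_pos'][5].round(1),'t',round(s['time'],1))
E
python3 -m jog '[[[0,0,0.02,0,0,0,0.3],[0,0,0,0,0,0,0.3]]]' >/dev/null; python3 f.py;python3 -m jog '[[[0,0,0.02,0,0,0,0.3],[0,0,0,0,0,0,0.3]]]'>/dev/null;   python3 f.py
```

```text
h 8.08 axial 5.0 lat -2.0 2.1 Mz 0.02 xy -0.1 -0.3 j6 43.9 t 20.5
   h 7.2 axial 9.4 lat -1.5 2.3 Mz -0.03 xy -0.1 -0.3 j6 43.9 t 20.8
```

Contact at the expected pin height (about 7 mm true), pressing with about 9 N. Now I'll turn in small steps with a lighter grip, stopping when the axial force drops.

```bash
echo "
import sys
if F@n<4 or F@n>15 or abs(s['wrist_torque']@n)>0.35: print('STOP'); sys.exit(1)" >> f.py
python3 -m jog '[[[0,0,0,0,0,-0.0035,0.3],[0,0,0,0,0,-0.0035,0.3],[0,0,0,0,0,-0.0035,0.3],[0,0,0,0,0,-0.0035,0.3]]]' 25 >/dev/null; python3 f.py && python3 -m jog '[[[0,0,0,0,0,-0.0035,0.3],[0,0,0,0,0,-0.0035,0.3],[0,0,0,0,0,-0.0035,0.3],[0,0,0,0,0,-0.0035,0.3]]]' >/dev/null && python3 f.py && python3 -m jog '[[[0,0,0,0,0,-0.0035,0.3],[0,0,0,0,0,-0.0035,0.3],[0,0,0,0,0,-0.0035,0.3],[0,0,0,0,0,-0.0035,0.3]]]' >/dev/null && python3 f.py && python3 -m jog '[[[0,0,0,0,0,-0.0035,0.3],[0,0,0,0,0,-0.0035,0.3],[0,0,0,0,0,-0.0035,0.3],[0,0,0,0,0,-0.0035,0.3]]]' >/dev/null && python3 f.py && python3 -m jog '[[[0,0,0,0,0,-0.0035,0.3],[0,0,0,0,0,-0.0035,0.3],[0,0,0,0,0,-0.0035,0.3],[0,0,0,0,0,-0.0035,0.3]]]' >/dev/null && python3 f.py
```

```text
h 6.85 axial 8.6 lat 0.1 -0.2 Mz -0.09 xy -0.1 -0.6 j6 38.8 t 21.2
   h 6.75 axial 8.5 lat 0.6 -1.4 Mz -0.11 xy -0.1 -0.6 j6 33.8 t 21.8
   h 5.07 axial 0.1 lat 0.3 0.9 Mz 0.01 xy -0.1 0.6 j6 28.7 t 22.2
STOP
```

The slot has caught after about 15° (axial force 8.5 → 0 and the tool sank). Now I'll advance gently to the seat.

```bash
sed -i 's/F@n<4/F@n<-4/;s/F@n>15/F@n>3/' f.py
python3 -m jog '[[[0,0,0.02,0,0,0,0.3],[0,0,0,0,0,0,0.3]]]' >/dev/null; python3 f.py && python3 -m jog '[[[0,0,0.02,0,0,0,0.3],[0,0,0,0,0,0,0.3]]]' >/dev/null && python3 f.py && python3 -m jog '[[[0,0,0.02,0,0,0,0.3],[0,0,0,0,0,0,0.3]]]' >/dev/null && python3 f.py && python3 -m jog '[[[0,0,0.02,0,0,0,0.3],[0,0,0,0,0,0,0.3]]]' >/dev/null && python3 f.py
```

```text
h 4.97 axial 0.4 lat -0.4 0.2 Mz 0.01 xy -0.1 0.1 j6 28.8 t 22.5
   h 4.37 axial 0.1 lat 0.7 0.4 Mz -0.05 xy -0.1 -0.2 j6 28.8 t 22.8
   h 3.43 axial -0.4 lat -0.0 -0.1 Mz 0.04 xy -0.1 -0.2 j6 28.8 t 23.0
   h 2.41 axial -0.3 lat 0.2 -0.4 Mz -0.01 xy -0.2 -0.2 j6 28.8 t 23.2
```

```bash

python3 -m jog '[[[0,0,0.014,0,0,0,0.3],[0,0,0,0,0,0,0.3]]]' >/dev/null; python3 f.py && python3 -m jog '[[[0,0,0.014,0,0,0,0.3],[0,0,0,0,0,0,0.3]]]' >/dev/null && python3 f.py && python3 -m jog '[[[0,0,0.014,0,0,0,0.3],[0,0,0,0,0,0,0.3]]]' >/dev/null && python3 f.py && python3 -m jog '[[[0,0,0.014,0,0,0,0.3],[0,0,0,0,0,0,0.3]]]' >/dev/null && python3 f.py
```

```text
h 1.72 axial -0.1 lat -0.8 0.6 Mz -0.03 xy -0.2 -0.2 j6 28.9 t 23.5
   h 1.52 axial 3.5 lat -1.2 1.1 Mz -0.01 xy -0.2 -0.3 j6 28.9 t 23.8
STOP
```

Seat contact came 6.7 mm below where the wheel rode on the pin, so it is home. I'll release and withdraw along the axis.

```bash

python3 -m jog '[[[0,0,0,0,0,0,0.55],[0,0,0,0,0,0,0.7],[0,0,0,0,0,0,0.9],[0,0,0,0,0,0,0.9],[0,0,-0.1,0,0,0,0.9],[0,0,-0.3,0,0,0,0.9],[0,0,-0.6,0,0,0,0.9],[0,0,-0.9,0,0,0,0.9],[0,0,-0.9,0,0,0,0.9],[0,0,-0.9,0,0,0,0.9],[0,0,0,0,0,0,0.9],[0,0,0,0,0,0,0.9]]]'; python3 - <<'E'
from plan import *
y=np.cross([0,0,1],n);y/=np.linalg.norm(y);x=np.cross(y,n)
for c in('side','top'):
    im,d=shot(c,'e'+c); P=cloud(c,d).reshape(-1,3); D=P-S; h=D@n; l=np.c_[D@x,D@y]; r=np.hypot(*l.T)
    for lo,hi,a,b in((12,30,24,46),(45,70,0,24)):
        q=(r<b)&(r>a)&(h>lo)&(h<hi)
        if q.sum()<8: print(c,lo,q.sum());continue
        m=q&(abs(h-np.median(h[q]))<2.5); Q=P[m]; p=np.linalg.svd(Q-Q.mean(0),full_matrices=False)[2][2]
        print(c,m.sum(),'h',np.median(h[m]).round(1),'xy range',l[m].min(0).round(1),l[m].max(0).round(1),'tilt',np.degrees(np.arccos(abs(p@n))).round(1))
im=np.load('pics/eside.npz')['im'][180:310,220:350];cv2.imwrite('pics/ec.png',cv2.resize(im,None,fx=4,fy=4,interpolation=cv2.INTER_CUBIC)[:,:,::-1])
E
```

```text
time: 25.25
tool_pos: [598.9, 259.3, 219.6]
tcp_rot: [-173.3, 34.6, 94.4]
ft_force: [-0.6, 0.1, -0.7]
finger_gap: 77.2
side 670 h 21.5 xy range [-40.7 -41.4] [42.8 42.2] tilt 0.1
side 233 h 59.2 xy range [-18.  -18.7] [20.3 20.4] tilt 0.1
top 269 h 18.7 xy range [-42.6 -41.6] [36.  40.5] tilt 0.2
top 98 h 55.7 xy range [-21.4 -19.5] [20.  19.5] tilt 0.3
```

View pics/ec.png

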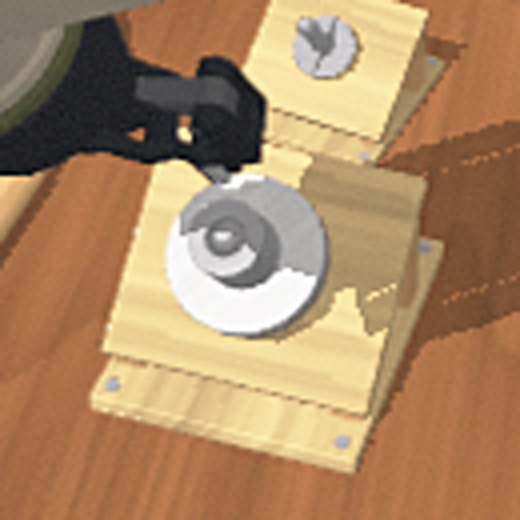

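The last view shows the wheel flat on the seat at (245,255) in the crop, hub out, peg tip in the bore and gripper clear. The cup face averages 20.1 mm above the seat (20 expected, 27 if riding on the pin), and tilt is under 0.5°.

```bash
python3 -c "
from bench import job; print(job.hand_in())"
```

```text
the job is handed in; nothing more can be done
None
```

I slid the wheel onto the middle-sized rack's peg, hub out, and turned it about 15° until the slot dropped over the pin. I then set it on the seat, let go, backed off and handed in at about 25 s. Hand-in gives no verdict.

**Last checks:**
- **Seating:** the wheel met the seat 6.7 mm below where it had been riding on the pin, against 7 mm expected.
- **Position:** after release, its cup face was 21.5 mm (side camera) and 18.7 mm (top camera) above the seat's face, against 20 expected. It looked centred to 1–2 mm in the side view; the top view was one-sided, with part of the rim not seen. Tilt was under 0.5°.
- **Force:** the highest pressing force I read was about 9 N. These are readings at the end of moves, so a brief peak between them would not show.
- **Gripper:** it was open and well clear, with about 0 N on the wrist.
- **Bystanders:** I kept the arm's path clear of the stone, hammer and jar, but did not measure their positions again at the end.

**What disagreed:**
- **Tool length:** the reported TCP was about 40 mm deeper along the tool than the fingers really were. My first grasp therefore closed on nothing above the hub. I measured the offset from the depth images and corrected for it.
- **Cameras:** the two cameras differed by about 3 mm, so I averaged them.

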